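# Open up the seal insertion tool

## Task

The rod gland in the seal insertion tool has its seal: open the tool up so that the gland can be taken out. Push the long steel lever up and back over the top, without flinging it, until it stands fully home against its back stop and the ram is out of the gland; then push the red-knobbed keeper over so that it lies fully open on its stop. Only push with the fingers: grip nothing and force nothing, leave the gland in its V nest, and leave the barrel, the tie rod and the seal pick where they are.

Things in the scene. Friction and masses are not known exactly. Their poses are not given: they have to be found in the camera images.
- tool: Green bench-mounted seal insertion tool, bolted down. Origin on the bench under the lever pivot; y runs along the ram from green housing to V nest, x away from the robot (turned up to 0.3 rad). Base x -55..75, y -62..172, 14 high (mm). Housing x -30..30, y -55..45, 104 high; back stop at y -43, out to x -60, 122 high. Nest y 90..145. The lever drives the ram (20 mm rod, white nose), 18 mm per rad.
- lever (a joint): Lever angle (rad) about the tool's x. 0: slanting 40 degrees above horizontal towards the tool's +y, over the nest; grows as it is pushed up and back; 0.87 vertical; 1.31 against its back stop, 25 degrees past vertical towards -y. Ram drag keeps it where it is left (about 3 N at the knob to move it). Starts at 0 to 0.3.
- lever_knob (a point): Centre of the bright aluminium ball knob, 35 mm in diameter, at the end of the long lever, a 12 mm steel bar; 260 mm from the pivot. It swings in an upright plane parallel to the tool's y, 46 mm on the robot's side (-x) of the ram axis.
- lever_hinge (a point): Pivot of the lever: point on the pivot axis in the lever's plane, 55 mm above the bench.
- keeper (a joint): Keeper angle (rad) about its hinge, which runs along the tool's y on the far (+x) side of the nest. 0: shut, flat over the gland; grows as its free end rises and goes over, away from the robot (+x). It balances at about 0.9: beyond that it falls open by its own weight, before it falls shut. 2.0: fully open on its stop. About 1 N at the knob moves it.
- keeper_knob (a point): Centre of the red ball knob, 25 mm in diameter, on an upright 8 mm stem on the free end of the keeper (steel strap 28 mm wide, 5 mm thick, top 109 mm above the bench). Shut, the knob is 158 mm above the bench, 62 mm on the robot's side (-x) of the hinge and 70 mm above it.
- keeper_hinge (a point): Centre of the keeper's hinge line, 88 mm above the bench, at x 40, y 115 mm of the tool. A rest post for the shut keeper (top 104 mm) stands at x -38, the stop for the open keeper (top 76 mm) at x 66.
- gland: Brass rod gland, a bush 44 mm in diameter and 55 mm long with a flange 54 mm in diameter and 8 mm thick at its ram end; bore 22 mm; loose, 0.45 kg, lying in the V nest under the keeper. Origin: on its axis, at the middle of the 55 mm, 80 mm above the bench. Its axis is its y.
- barrel: Bystander: bare aluminium cylinder barrel, a tube 52 mm in diameter and 140 mm tall, standing on end, loose. Origin: centre of its underside.
- tie_rod: Bystander: zinc-plated tie rod, 200 mm long, 8 mm thick, with a nut 15 mm across at each end, lying along its x on the bench. Origin: under its middle.
- pick: Bystander: seal pick lying along its x, yellow plastic handle 95 mm long and 12 mm high towards -x, thin steel hook towards +x, 165 mm in all. Origin: under the front part of the handle.

How it is judged:
By the outcome, as a careful person would: the job done as asked, in the order asked, and still so for the second after the job is handed in, with the robot touching nothing.
It also fails if it takes over 54 s, if anything falls off the work surface, if the arm or the gripper's body presses on something with over 40 N, if the wrist force passes 120 N, or if a joint passes its speed limit or range.

## Robot

A 6-joint arm with a two-finger parallel gripper is mounted at the origin on the work surface. World frame = base frame: x ahead of the robot, y to its left, z up, the work surface at z = 0. Lengths are in m, angles in rad, forces in N, time in s.
With the tool pointing down it reaches from about 0.2 to 0.875 m from the base axis. Payload 3.4 kg.
Tool frame: the origin (TCP) lies at the very end of the fingers, on their centre line; the grasp point (between the pads) lies 19 mm behind it; z points along the fingers, y is the line along which they close (so a half turn about z gives the same grasp; the last joint's range is limited). The gripper opens to 94 mm and grips with 3 to 60 N. Pads are 16 mm wide; open, the fingers measure 119 mm over their backs; the gripper's body (75 mm by 177 mm) begins 78 mm behind the grasp point.
Start: joints at [1.075, 0.276, 1.505, -0, 1.361, -0.121], TCP at [0.211, 0.535, 0.205] pointing down, gripper open.
Joint ranges: [-2.89, 2.89], [-0.75, 2.08], [0.22, 2.7], [-1.18, 4.32], [0.11, 2.71], [-2.7, 2.7]. Speed limits (rad/s): [2.57, 2.57, 3.14, 3.14, 3.14, 3.14].

## Interface

Orientations are given as a unit quaternion [w, x, y, z].
In Python, from workcell import get_obs, viewer, order gives the robot as it stands.
- The arm moves only by the tool arm_command, never from a script. Its argument "rows" is a list of rows, each a list of 5 numbers: the shift along the tool's x, y, z in mm, then the turn about the tool's z in rad, then the closure, from 0 (fully open) to 1 (shut). In form: [[dx, dy, dz, twist, hand], ...]. A call has 1 to 8 rows; each row shifts and turns the commanded pose from where the row before left it, along the tool's axes as they then stand; what a row does not reach is not made up. A row lasts 1/10 s, in which the tool goes at most 50 mm and 8.59 degrees, less where a joint would pass 70% of its speed; a pose out of reach is approached as far as the arm can. A call with a gripper value outside its range is refused whole. The fingers move at their own pace and stop on an object; the grip force is fixed at half the most. Time passes only in rows, so rows that do not move let the fingers close. It gives the time, the measured TCP pose, the force, the opening and the grip force at its end, in the units of the state.
- get_obs(): the state, without advancing time (a new reading comes with each control period).
- viewer.camera(name): name is "side" or "top" or "wrist"; returns a dict with "frame" (480x640x3 uint8, red, green, blue), "camera_matrix" (3x3 intrinsics, pixels), "cam_to_world" (4x4, takes a point from camera to world coordinates). Camera axes: x right, y up, looking along -z (the intrinsics and any distortion apply to the point x, -y, -z); pixel columns grow to the right and rows downward; lengths in m; the calibration is good to about 2 mm. A picture is of the moment at which its call begins. There is no depth.
- order.job_done(): hands the job in; it is judged then, once.
Trained networks look in a picture, given as the dict that the camera call returned (one of the last four; its "shot" number tells which), for a name from the list of things; names that differ only in an ending like _2 or _b are one class to them, and where a whole thing is asked for, a point or a joint stands for the part that bears it (a point fixed in the world has none). Each returns a list of dicts, best first, with "confidence" (0 to 1); they miss things now and then, are a little off and sometimes report something else, mostly with a low value. They report only what shows in the picture. A call takes as long as a camera call.
- viewer.recognise(picture, thing): "centre" ([column, row] in pixels, amid what is visible of it).
- viewer.silhouettes(picture, thing): "pixels" (480x640 bool, what is visible of it) and "centre" ([column, row] in pixels, amid what is visible of it).
The state is a dict: "clock": time; "qpos": joint angles; "joint_velocities": joint speeds; "effort": joint torques, N m; "position": TCP position; "ee_rot": TCP orientation; "force": force on the tool from outside, world axes, zero at the start; "moment": the same for the moment, N m; "grip_width": finger opening in m; "grasp_force": force on a finger pad.
Only numpy, scipy, OpenCV 4.12 (cv2) and the standard library are available. Lean on these libraries where they do the work, as an engineer would, in place of code of your own. Each camera call takes 0.05 s, during which the arm holds its last target. There are 200 camera calls.

## Working session

There is one attempt and no reset: what is moved stays moved. The work goes in short steps, Python scripts to look and compute and a tool call to move; the robot and the scene stay as the last step left them, time stands still between calls to the robot, and variables do not carry over. Pictures are saved under pics/ and viewed, at most 10 in all, crops included, and the job is handed in when it is done.

Besides the shell and the picture viewer there is one more tool, called after "Emit:" in YAML: its name, and indented under it one key for each argument. arm_command: Moves the arm, as the interface text tells. Its arguments: {"type":"object","properties":{"rows":{"type":"array","items":{"type":"array","items":{"type":"number"}}}},"required":["rows"]}

```bash
mkdir -p pics; cat > h.py <<'E'
import numpy as np, cv2
from workcell import get_obs, viewer, order
def proj(p,X):
    T=np.linalg.inv(p["cam_to_world"]); c=T[:3,:3]@np.asarray(X)+T[:3,3]; K=p["camera_matrix"]
    v=K@np.array([c[0],-c[1],-c[2]]); return v[:2]/v[2]
def ray(p,uv):
    K=p["camera_matrix"]; d=np.linalg.solve(K,[uv[0],uv[1],1.]); d=d*[1,-1,-1]
    M=np.array(p["cam_to_world"]); d=M[:3,:3]@d; return M[:3,3],d/np.linalg.norm(d)
def tri(obs):
    A=np.zeros((3,3));b=np.zeros(3);R=[ray(p,u) for p,u in obs]
    for o,d in R:
        P=np.eye(3)-np.outer(d,d);A+=P;b+=P@o
    x=np.linalg.solve(A,b); return x,[np.linalg.norm((np.eye(3)-np.outer(d,d))@(x-o)) for o,d in R]
def shots(tag,names=("side","top","wrist"),save=True):
    r={}
    for n in names:
        r[n]=viewer.camera(n)
        if save: cv2.imwrite(f"pics/{tag}_{n}.png",r[n]["frame"][:,:,::-1])
    return r
E
python3 - <<'E'
from h import *
np.set_printoptions(precision=4,suppress=True)
s=shots("a")
print(get_obs())
for t in ["lever_knob","keeper_knob","lever_hinge","keeper_hinge","gland","barrel","tie_rod","pick","tool"]:
    ob=[]
    for n in s:
        r=viewer.recognise(s[n],t)
        if r:
            print(t,n,[(np.round(q["centre"],1),round(q["confidence"],2)) for q in r[:2]])
            if n!="wrist": ob.append((s[n],r[0]["centre"]))
    if len(ob)>1: print("   ",*tri(ob))
for n in s: print(n,s[n]["cam_to_world"],s[n]["camera_matrix"][0,0])
im=np.hstack([s["side"]["frame"],s["top"]["frame"]])
E
```

```text
{'clock': 0.15, 'qpos': array([ 1.075 ,  0.2765,  1.5058, -0.    ,  1.3607, -0.121 ]), 'joint_velocities': array([ 0.0002, -0.0007, -0.0038,  0.0001,  0.0004,  0.0002]), 'effort': array([  0.0008, -40.4928, -23.7432,   0.0702,   0.0315,  -0.0001]), 'position': array([0.2103, 0.5347, 0.2048]), 'ee_rot': array([-0.0002,  0.1863,  0.9825, -0.0007]), 'force': array([ 0.1536, -0.0938,  0.2651]), 'moment': array([-0.015 ,  0.0158, -0.0464]), 'grasp_force': 0.0, 'grip_width': 0.09444799026931584}
lever_knob side [(array([336.1, 221.9]), 0.87)]
lever_knob top [(array([313.2, 237. ]), 0.78)]
    [0.5342 0.0096 0.148 ] [np.float64(0.01034467511247305), np.float64(0.010344675112472942)]
keeper_knob side [(array([341.4, 218.9]), 0.83)]
keeper_knob top [(array([305.2, 215.9]), 0.98), (array([317. , 235.9]), 0.54)]
    [0.5823 0.031  0.1127] [np.float64(0.0046516891711565235), np.float64(0.004651689171156532)]
lever_hinge side [(array([357.2, 257.4]), 0.89)]
lever_hinge top [(array([337.5, 220.3]), 0.57)]
    [ 0.5767 -0.0369  0.0465] [np.float64(0.0015963418382570068), np.float64(0.00159634183825
[... 995 characters left out ...]
ide [(array([356.3, 260.1]), 0.78), (array([333.5, 223.2]), 0.19)]
tool top [(array([335.7, 220.9]), 0.65)]
    [ 0.5779 -0.0332  0.0337] [np.float64(0.0009645137756271394), np.float64(0.0009645137756273534)]
side [[ 0.7285  0.4754 -0.4932 -0.0025]
 [-0.685   0.5143 -0.5159 -0.5015]
 [ 0.0084  0.7137  0.7004  0.8322]
 [ 0.      0.      0.      1.    ]] 483.8071690628517
top [[-0.0254  0.9925 -0.1192  0.372 ]
 [-0.9994 -0.028  -0.0201 -0.0155]
 [-0.0233  0.1186  0.9927  1.2868]
 [ 0.      0.      0.      1.    ]] 540.1592851932979
wrist [[ 0.3654 -0.8999 -0.238   0.1418]
 [ 0.9308  0.3525  0.0963  0.5622]
 [-0.0027 -0.2567  0.9665  0.3843]
 [ 0.      0.      0.      1.    ]] 338.9529954723516
```

```bash
python3 - <<'E'
import cv2,numpy as np
a=cv2.imread("pics/a_side.png")[140:320,240:440];b=cv2.imread("pics/a_top.png")[130:310,220:420]
f=lambda x:cv2.resize(x,(400*1,360),interpolation=cv2.INTER_CUBIC)
cv2.imwrite("pics/v1.png",np.hstack([f(a),f(b)]))
E
```

```text
(no output)
```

View pics/v1.png

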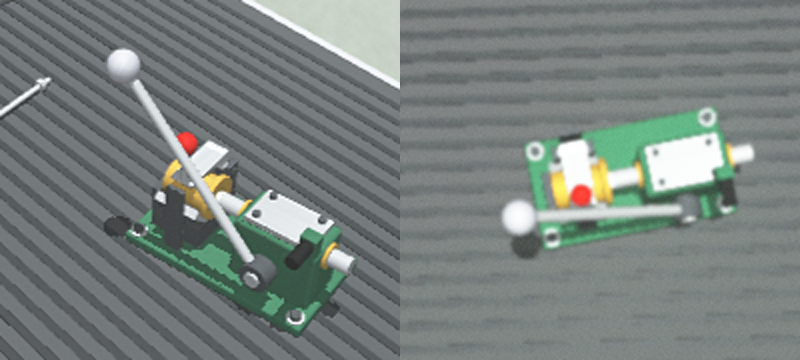

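The side crop shows the lever knob at (301.5,172.5), the boss at (367.5,277.5) and the red knob at (333.5,211.5). In the top view they are at (279.5,238.5), (363.5,234.5) and (311,228). I'll fit the tool pose to these.

```bash
cat >> h.py <<'E'
def toolT(x,y,yaw):
    c,s=np.cos(yaw),np.sin(yaw); return np.array([[c,-s,0,x],[s,c,0,y],[0,0,1,0],[0,0,0,1.]])
def lev(q): a=np.radians(40)+q; return np.array([-.046,.26*np.cos(a),.055+.26*np.sin(a)])
def W(T,p): return T[:3,:3]@p+T[:3,3]
KK=np.array([-.022,.115,.158]); 
E
python3 - <<'E'
from h import *
from scipy.optimize import least_squares
np.set_printoptions(precision=4,suppress=True)
s=shots("b",("side","top"),False)
S,Tp=s["side"],s["top"]
for n,tri_ in (("lk",((301.5,172.5),(279.5,238.5))),("kk",((333.5,211.5),(311,228))),("lh",((367.5,277.5),(363.5,234.5)))):
    print(n,*tri([(S,tri_[0]),(Tp,tri_[1])]))
def res(v):
    T=toolT(*v[:3]); r=[]
    for X,u,w in ((lev(v[3]),(301.5,172.5),(279.5,238.5)),(KK,(333.5,211.5),(311,228))):
        r+=[*(proj(S,W(T,X))-u),*(proj(Tp,W(T,X))-w)]
    # top cover corners z=104: in top view approx
    return np.array(r)
for y0 in (0.15,):
    f=least_squares(res,[.58,-.05,y0,.2]); print(f.x,f.fun)
T=toolT(*f.x[:3]); v=f.x
print("knob",W(T,lev(v[3])),"lh",W(T,np.array([-.046,0,.055])),"kk",W(T,KK),"end",W(T,lev(1.31)))
for c in [(-.055,-.062),(.075,-.062),(-.055,.172),(.075,.172)]: print(proj(Tp,W(T,np.array([*c,.014]))))
E
```

```text
lk [0.5128 0.0784 0.249 ] [np.float64(0.0013539230824615063), np.float64(0.001353923082461524)]
kk [0.5455 0.0186 0.1648] [np.float64(0.0026432683133889557), np.float64(0.002643268313388858)]
lh [ 0.5415 -0.0964  0.0566] [np.float64(1.4330863684540013e-05), np.float64(1.4330863684516335e-05)]
[ 0.5868 -0.0891  0.1536  0.1232] [-0.2825  1.109   0.3294 -1.0439 -1.5771  1.4686 -0.3588 -1.3979]
knob [0.5143 0.079  0.2453] lh [ 0.5414 -0.0961  0.055 ] kk [0.5475 0.0212 0.158 ] end [ 0.5582 -0.2049  0.2905]
[388.7251 236.0106]
[378.2249 183.2301]
[291.652  253.7204]
[282.3306 200.741 ]
```

Emit:
arm_command:
  rows:
    - [0, 0, 0, -0.1325, 1]
    - [0, 0, 0, -0.1325, 1]
    - [0, 0, 0, -0.1325, 1]
    - [0, 0, 0, -0.1325, 1]
    - [-19.2, -36.8, -2.7, 0, 1]
    - [-19.2, -36.8, -2.7, 0, 1]
    - [-19.2, -36.8, -2.7, 0, 1]
    - [-19.2, -36.8, -2.7, 0, 1]

```text
clock: 2.4
position: [0.3098, 0.4003, 0.2164]
ee_rot: [0.0, -0.078, 0.997, 0.0]
force: [0.2, 0.4, -0.3]
grip_width: 0.0334
grasp_force: 0.0
```

Emit:
arm_command:
  rows:
    - [-19.2, -36.8, -2.7, 0, 1]
    - [-19.2, -36.8, -2.7, 0, 1]
    - [-19.2, -36.8, -2.7, 0, 1]
    - [-19.2, -36.8, -2.7, 0, 1]
    - [-19.2, -36.8, -2.7, 0, 1]
    - [-19.2, -36.8, -2.7, 0, 1]
    - [-19.2, -36.8, -2.7, 0, 1]
    - [0, 0, 0, 0, 1]

```text
clock: 3.2
position: [0.485, 0.1641, 0.2354]
ee_rot: [0.001, -0.075, 0.997, -0.001]
force: [-0.2, 0.2, -0.8]
grip_width: 0.0005
grasp_force: 0.0
```

```bash
python3 - <<'E'
from h import *
np.set_printoptions(precision=4,suppress=True)
s=shots("c")
o=get_obs();print(o["position"],o["ee_rot"],o["force"],o["grip_width"])
T=toolT(.5868,-.0891,.1536);print("tcp in fixture",np.linalg.inv(T)@[*o["position"],1], "knob",lev(.1232))
for n in s:
    r=viewer.silhouettes(s[n],"lever_knob"); print(n,[(q["centre"],q["confidence"],q["pixels"].sum()) for q in r[:2]], proj(s[n],W(T,lev(.1232))))
a=s["side"]["frame"][110:310,220:420];b=s["wrist"]["frame"]
cv2.imwrite("pics/v2.png",np.hstack([cv2.resize(a,(400,400)),cv2.resize(b,(400,300)) if 0 else cv2.resize(b,(400,400))])[:,:,::-1])
E
```

```text
[0.4813 0.1681 0.235 ] [-0.0005 -0.0772  0.997   0.0004] [-0.8368 -0.0301  0.8224] 0.0004567745073387139
tcp in fixture [-0.065   0.2703  0.235   1.    ] knob [-0.046   0.1771  0.2453]
side [([334.5, 222.2], 0.66, np.int64(1275)), ([487.2, 343.1], 0.23, np.int64(1913))] [301.215  173.6286]
top [([313.8, 234.9], 0.63, np.int64(761)), ([336.1, 218.2], 0.29, np.int64(5670))] [279.8557 237.4818]
wrist [([132.5, 308.9], 0.77, np.int64(5840))] [151.5641 323.6895]
```

View pics/v2.png

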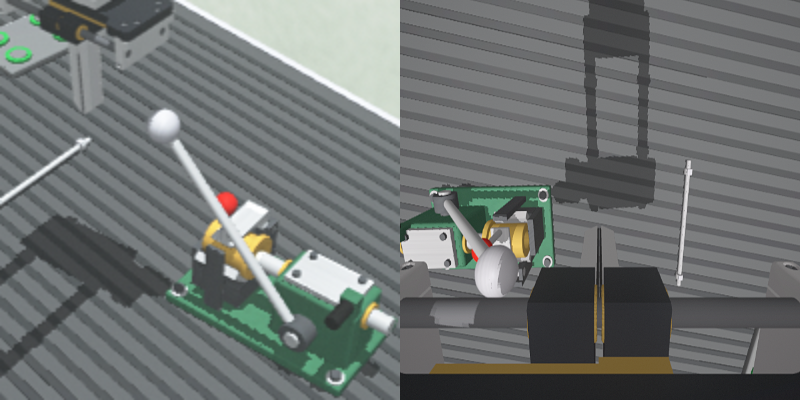

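The lever knob is where the fit predicts in the wrist view (about (150,322)). I'll line up with it, then compute the arc steps.

Emit:
arm_command:
  rows:
    - [-9.5, -10, 0, 0, 1]
    - [-9.5, -10, 0, 0, 1]
    - [0, -10, 0, 0, 1]
    - [0, -10, 0, 0, 1]
    - [0, -8, 0, 0, 1]
    - [0, 0, 0, 0, 1]

```text
clock: 4.1
position: [0.508, 0.122, 0.2352]
ee_rot: [-0.0, -0.077, 0.997, -0.0]
force: [-0.4, 0.0, 0.7]
grip_width: 0.0007
grasp_force: 0.0
```

```bash
python3 - <<'E'
from h import *
o=get_obs();T=toolT(.5868,-.0891,.1536);p=np.linalg.inv(T)@[*o["position"],1];print(p,o["force"])
q=np.r_[np.arange(.1232,1.28,.04),1.31]
P=np.array([lev(x) for x in q]);Y=P[:,1]+.030;Z=P[:,2]-.008
print(Y[0],Z[0]);print([[round(-1e3*0+1e3*a,1),round(-1e3*b,1)] for a,b in zip(np.diff(Y),np.diff(Z))])
E
```

```text
[-0.04559621  0.2206799   0.23515858  1.        ] [-0.38499105  0.02016651  0.67955767]
0.20712420314056673 0.23733396087356362
[[np.float64(-7.8), np.float64(-6.9)], [np.float64(-8.0), np.float64(-6.6)], [np.float64(-8.3), np.float64(-6.3)], [np.float64(-8.5), np.float64(-6.0)], [np.float64(-8.8), np.float64(-5.6)], [np.float64(-9.0), np.float64(-5.3)], [np.float64(-9.2), np.float64(-4.9)], [np.float64(-9.4), np.float64(-4.5)], [np.float64(-9.5), np.float64(-4.1)], [np.float64(-9.7), np.float64(-3.8)], [np.float64(-9.8), np.float64(-3.4)], [np.float64(-10.0), np.float64(-3.0)], [np.float64(-10.1), np.float64(-2.6)], [np.float64(-10.2), np.float64(-2.2)], [np.float64(-10.3), np.float64(-1.8)], [np.float64(-10.3), np.float64(-1.3)], [np.float64(-10.4), np.float64(-0.9)], [np.float64(-10.4), np.float64(-0.5)], [np.float64(-10.4), np.float64(-0.1)], [np.float64(-10.4), np.float64(0.3)], [np.float64(-10.4), np.float64(0.7)], [np.float64(-10.3), np.float64(1.1)], [np.float64(-10.3), np.float64(1.6)], [np.float64(-10.2), np.float64(2.0)], [np.float64(-10.1), np.float64(2.4)], [np.float64(-10.0), np.float64(2.8)], [np.float64(-9.9), np.float64(3.2)], [np.float64(-9.8), np.float64(3.6)], [np.float64(-16.0), np.float64(6.8)]]
```

Emit:
arm_command:
  rows:
    - [0, -5, -1, 0, 1]
    - [0, -5, -1, 0, 1]
    - [0, -4, 0, 0, 1]
    - [0, -7.8, -6.9, 0, 1]
    - [0, -8, -6.6, 0, 1]
    - [0, -8.3, -6.3, 0, 1]
    - [0, 0, 0, 0, 1]

```text
clock: 4.8
position: [0.5145, 0.0854, 0.259]
ee_rot: [0.001, -0.077, 0.997, 0.0]
force: [-0.3, 3.5, 5.1]
grip_width: 0.0001
grasp_force: 2.4
```

```bash
cat > m.py <<'E'
from h import *
import sys
np.set_printoptions(precision=4,suppress=True)
s=shots(sys.argv[1]); o=get_obs();T=toolT(.5868,-.0891,.1536)
print((np.linalg.inv(T)@[*o["position"],1])[:3],o["force"],o["clock"])
from scipy.optimize import least_squares
for n in s:
    for t in ("lever_knob","keeper_knob"):
        r=viewer.recognise(s[n],t); print(n,t,[(np.round(q["centre"],1),round(q["confidence"],2)) for q in r[:3]])
    f=s[n]["frame"].astype(int); red=(f[...,0]>120)&(f[...,1]<70)&(f[...,2]<70)
    if red.sum()>15: print(n,"red px",np.argwhere(red).mean(0)[::-1],red.sum())
E
python3 m.py d
```

```text
[-0.0448  0.1838  0.258 ] [-0.001   3.752   3.9604] 4.95
side lever_knob [(array([340.4, 221.6]), 0.97)]
side keeper_knob [(array([332.5, 223.7]), 0.56), (array([231. , 199.7]), 0.49)]
side red px [330.5294 212.7353] 34
top lever_knob [(array([352., 235.]), 0.75), (array([178.4, 255.7]), 0.69)]
top keeper_knob []
wrist lever_knob [(array([249.1, 274.7]), 0.89)]
wrist keeper_knob [(array([253.2, 254.4]), 0.69), (array([515. , 244.6]), 0.64)]
wrist red px [243.3281 258.7734] 128
```

```bash
python3 - <<'E'
import cv2,numpy as np
a=cv2.imread("pics/d_side.png")[110:310,220:420];b=cv2.imread("pics/d_wrist.png")[180:480,120:520]
cv2.imwrite("pics/v3.png",np.hstack([cv2.resize(a,(400,400)),cv2.resize(b,(400,400))]))
E
```

```text
(no output)
```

View pics/v3.png

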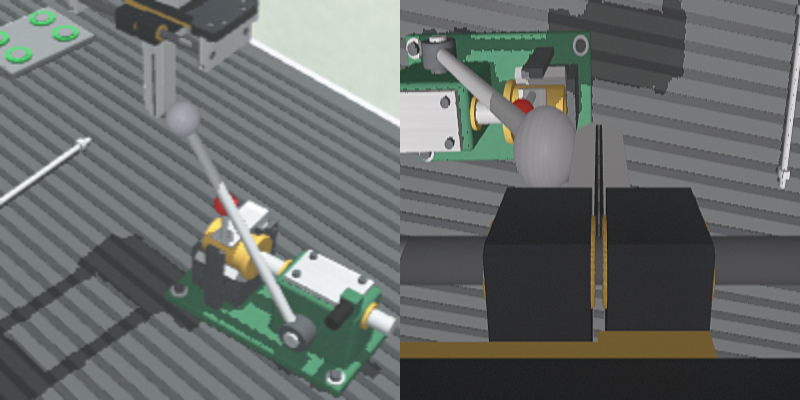

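The finger is against the knob's +y side, with the knob at about (311,169) in the side view. The lever is moving as planned, so I'll continue along the arc.

Emit:
arm_command:
  rows:
    - [0, -8.5, -4, 0, 1]
    - [0, -8.8, -4, 0, 1]
    - [0, -9, -4, 0, 1]
    - [0, -9.2, -4.5, 0, 1]
    - [0, -9.4, -4.5, 0, 1]
    - [0, -9.5, -4.1, 0, 1]
    - [0, -9.7, -3.8, 0, 1]
    - [0, -9.8, -3.4, 0, 1]

```text
clock: 6.05
position: [0.5264, 0.0161, 0.2945]
ee_rot: [0.004, -0.079, 0.997, 0.003]
force: [0.3, 4.7, 6.9]
grip_width: 0.0005
grasp_force: 2.9
```

Emit:
arm_command:
  rows:
    - [0, -10, -3, 0, 1]
    - [0, -10, -2.6, 0, 1]
    - [0, -10, -2.2, 0, 1]
    - [0, -10, -1.8, 0, 1]
    - [0, -10, -1.3, 0, 1]
    - [0, -10, -0.9, 0, 1]
    - [0, -10, -0.5, 0, 1]
    - [0, 0, 0, 0, 1]

```text
clock: 6.85
position: [0.5362, -0.0586, 0.3011]
ee_rot: [-0.0, -0.077, 0.997, -0.001]
force: [-0.3, 1.2, 0.5]
grip_width: 0.0002
grasp_force: 0.0
```

```bash
python3 m.py e;  python3 - <<'E'
import cv2,numpy as np
a=cv2.imread("pics/e_side.png")[110:310,220:420];b=cv2.imread("pics/e_wrist.png")[180:480,120:520]
cv2.imwrite("pics/v4.png",np.hstack([cv2.resize(a,(400,400)),cv2.resize(b,(400,400))]))
E
```

```text
[-0.0454  0.0395  0.3011] [0.1089 0.0271 0.6807] 7.0
side lever_knob [(array([375.9, 217.7]), 0.68)]
side keeper_knob [(array([333.6, 221.9]), 0.94), (array([368.1, 258.5]), 0.65)]
side red px [332.2885 211.5962] 104
top lever_knob [(array([360.9, 236.6]), 0.7)]
top keeper_knob []
wrist lever_knob [(array([265.9, 287.8]), 0.56)]
wrist keeper_knob [(array([388. , 266.2]), 0.89), (array([307.9, 249.9]), 0.63)]
wrist red px [396.2581 254.4022] 465
```

View pics/v4.png

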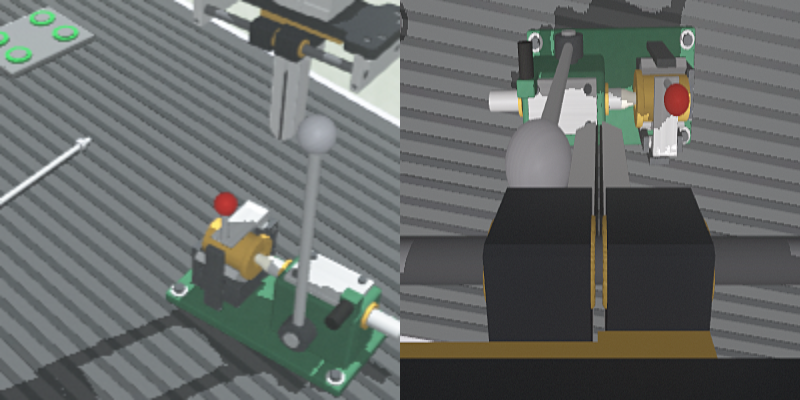

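The knob is now at (378.5,176.5) in the side view, with the lever near vertical and just clear of the finger. I'll work out its angle.

```bash
python3 - <<'E'
from h import *
s=shots("f",("side",),False)["side"];T=toolT(.5868,-.0891,.1536)
for q in np.arange(.76,1.04,.04): print(round(q,2),proj(s,W(T,lev(q))).round(1),lev(q).round(4))
print("end",proj(s,W(T,lev(1.31))),lev(1.31))
E
```

```text
0.76 [365.9 174.4] [-0.046   0.0292  0.3134]
0.8 [370.9 176.2] [-0.046   0.0189  0.3143]
0.84 [375.9 178.2] [-0.046   0.0085  0.3149]
0.88 [381.  180.5] [-0.046  -0.0019  0.315 ]
0.92 [386.1 182.9] [-0.046  -0.0123  0.3147]
0.96 [391.2 185.6] [-0.046  -0.0227  0.314 ]
1.0 [396.3 188.4] [-0.046  -0.033   0.3129]
1.04 [401.4 191.5] [-0.046  -0.0433  0.3114]
end [434.36194783 217.01651927] [-0.046      -0.11011705  0.29052969]
```

Emit:
arm_command:
  rows:
    - [0, -6, 0, 0, 1]
    - [0, -8, 0, 0, 1]
    - [0, -8, 0, 0, 1]
    - [0, -8, 0, 0, 1]
    - [0, -8, 1, 0, 1]
    - [0, -8, 1, 0, 1]
    - [0, -8, 1, 0, 1]
    - [0, -8, 1.5, 0, 1]

```text
clock: 8.15
position: [0.5457, -0.1186, 0.2969]
ee_rot: [-0.0, -0.077, 0.997, 0.0]
force: [-0.7, 1.1, 1.2]
grip_width: 0.0002
grasp_force: 0.7
```

Emit:
arm_command:
  rows:
    - [0, -7, 2, 0, 1]
    - [0, -6, 2, 0, 1]
    - [0, -6, 2, 0, 1]
    - [0, -5, 2, 0, 1]
    - [0, -5, 2, 0, 1]
    - [0, -5, 2, 0, 1]
    - [0, -4, 1.5, 0, 1]
    - [0, 0, 0, 0, 1]

```text
clock: 8.95
position: [0.5515, -0.156, 0.2831]
ee_rot: [-0.0, -0.077, 0.997, -0.0]
force: [-0.8, -0.0, -0.4]
grip_width: 0.0004
grasp_force: 0.0
```

```bash
python3 m.py g;  python3 - <<'E'
import cv2,numpy as np
a=cv2.imread("pics/g_side.png")[140:340,320:520];b=cv2.imread("pics/g_wrist.png")[120:480,80:560]
cv2.imwrite("pics/v5.png",np.hstack([cv2.resize(a,(400,400)),cv2.resize(b,(400,400))]))
E
```

```text
[-0.045  -0.0602  0.2835] [-0.2728  1.0772 -0.7952] 9.1
side lever_knob [(array([404.4, 230.7]), 0.9)]
side keeper_knob [(array([334.8, 218.6]), 0.98)]
side red px [331.9219 213.    ] 64
top lever_knob [(array([362.3, 230.5]), 0.58)]
top keeper_knob [(array([304.1, 214.2]), 0.7)]
top red px [310.1404 227.2281] 57
wrist lever_knob [(array([279.8, 283.9]), 0.87)]
wrist keeper_knob [(array([481.4, 266.4]), 0.68)]
wrist red px [506.0019 259.7127] 536
```

View pics/v5.png

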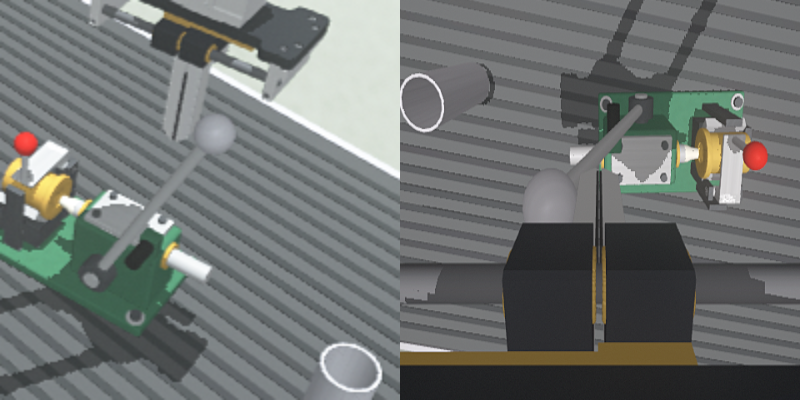

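The knob is at (427.5,207) in the side view, close to the home position predicted at (434,217). I'll creep in.

Emit:
arm_command:
  rows:
    - [0, -3, 1, 0, 1]
    - [0, -3, 1, 0, 1]
    - [0, -3, 1, 0, 1]
    - [0, -3, 1, 0, 1]
    - [0, -2, 1, 0, 1]
    - [0, 0, 0, 0, 1]

```text
clock: 10.0
position: [0.5536, -0.1696, 0.2782]
ee_rot: [-0.0, -0.077, 0.997, -0.0]
force: [0.3, 0.1, 0.6]
grip_width: 0.0005
grasp_force: 0.0
```

Emit:
arm_command:
  rows:
    - [0, -2, 0, 0, 1]
    - [0, -2, 0, 0, 1]
    - [0, 0, 0, 0, 1]

```text
clock: 10.3
position: [0.554, -0.173, 0.2781]
ee_rot: [-0.0, -0.077, 0.997, 0.0]
force: [0.6, 0.9, -1.0]
grip_width: 0.0006
grasp_force: 0.6
```

```bash
cat > k.py <<'E'
from h import *
from scipy.optimize import minimize_scalar
import sys
np.set_printoptions(precision=4,suppress=True)
p=viewer.camera("side");o=get_obs();T=toolT(.5868,-.0891,.1536)
cv2.imwrite(f"pics/{sys.argv[1]}_side.png",p["frame"][:,:,::-1])
print((np.linalg.inv(T)@[*o["position"],1])[:3],o["force"],o["clock"])
g=cv2.resize(cv2.cvtColor(p["frame"],cv2.COLOR_RGB2GRAY)[160:260,390:470],None,fx=4,fy=4,interpolation=cv2.INTER_CUBIC)
c=cv2.HoughCircles(g,cv2.HOUGH_GRADIENT,1.5,60,param1=120,param2=15,minRadius=26,maxRadius=48)
if c is not None:
    for u,v,r in c[0][:3]:
        u,v=u/4+390,v/4+160
        q=minimize_scalar(lambda q:np.sum((proj(p,W(T,lev(q)))-[u,v])**2),bounds=(.9,1.5),method="bounded")
        print(u,v,r/4,"q",q.x,"res",q.fun**.5)
E
python3 k.py h
```

```text
[-0.0452 -0.0779  0.2783] [-1.0571  0.7027 -0.7683] 10.35
426.5625 170.3125 8.825 q 1.0978439679542658 res 31.52859181079569
443.4375 177.8125 11.375 q 1.1986042454382506 res 35.56693476668488
452.4375 190.1875 11.375 q 1.2808181229685922 res 31.975429281682047
```

Emit:
arm_command:
  rows:
    - [0, -2, 0.5, 0, 1]
    - [0, -2, 0.5, 0, 1]
    - [0, 0, 0, 0, 1]

```text
clock: 10.65
position: [0.5545, -0.1748, 0.2779]
ee_rot: [-0.0, -0.078, 0.997, 0.002]
force: [-2.4, 6.1, 1.4]
grip_width: 0.0004
grasp_force: 3.2
```

Emit:
arm_command:
  rows:
    - [0, -1.5, 0.5, 0, 1]
    - [0, -1.5, 0.5, 0, 1]
    - [0, 0, 0, 0, 1]

```text
clock: 10.95
position: [0.5545, -0.1749, 0.2779]
ee_rot: [0.0, -0.078, 0.997, 0.005]
force: [-2.4, 11.2, 5.8]
grip_width: 0.0006
grasp_force: 6.1
```

```bash
python3 k.py i|head -1;  python3 - <<'E'
import cv2,numpy as np
a=cv2.imread("pics/i_side.png")[160:300,340:480]
cv2.imwrite("pics/v6.png",cv2.resize(a,(560,560)))
E
```

```text
[-0.0451 -0.0798  0.2778] [-2.8118 11.4827  5.7688] 11.0
```

View pics/v6.png

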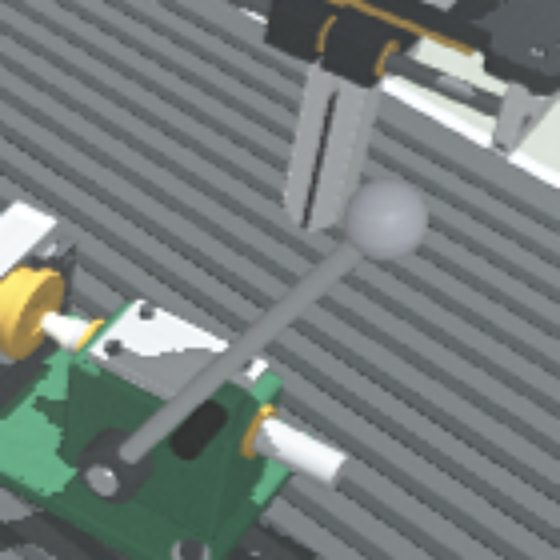

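The lever knob sits at (436.7,215) in the side view and the TCP stopped at the predicted home with 11 N on it, so the lever is against its stop. I'll back off and go to the keeper.

Emit:
arm_command:
  rows:
    - [0, 5, 0, 0, 1]
    - [0, 14, 0, 0, 1]
    - [0, 25, 0, 0, 1]
    - [5, 35, 0, 0, 1]
    - [10, 35, 0, 0, 1]
    - [10, 35, 0, 0, 1]
    - [5, 30, 0, 0, 1]
    - [0, 20, 0, 0, 1]

```text
clock: 11.8
position: [0.4939, 0.0136, 0.277]
ee_rot: [0.001, -0.078, 0.997, -0.0]
force: [-0.3, 0.6, -0.1]
grip_width: 0.0007
grasp_force: 0.0
```

Emit:
arm_command:
  rows:
    - [0, 0, 20, 0, 1]
    - [0, 0, 35, 0, 1]
    - [0, 0, 30, 0, 1]
    - [0, 0, 20, 0, 1]
    - [0, 0, 10, 0, 1]
    - [0, 0, 0, 0, 1]
    - [0, 0, 0, 0, 1]

```text
clock: 12.5
position: [0.4959, 0.0119, 0.1624]
ee_rot: [0.001, -0.078, 0.997, -0.0]
force: [-0.5, 0.0, -0.0]
grip_width: 0.0002
grasp_force: 0.0
```

```bash
python3 m.py j;  python3 - <<'E'
import cv2,numpy as np
a=cv2.imread("pics/j_side.png")[140:300,290:450];b=cv2.imread("pics/j_wrist.png")[120:480,80:560]
cv2.imwrite("pics/v7.png",np.hstack([cv2.resize(a,(400,400)),cv2.resize(b,(400,400))]))
from h import *
p=viewer.camera("wrist");T=toolT(.5868,-.0891,.1536);print(proj(p,W(T,KK)))
p=viewer.camera("side");print(proj(p,W(T,KK)))
E
```

```text
[-0.0743  0.1136  0.1628] [-0.2946 -0.8438 -0.0051] 12.65
side lever_knob [(array([407.5, 240.6]), 0.6)]
side keeper_knob [(array([335.1, 220.7]), 0.68)]
side red px [332.1429 212.2024] 84
top lever_knob [(array([408.6, 213.3]), 0.55)]
top keeper_knob [(array([410. , 213.7]), 0.75)]
wrist lever_knob [(array([142.8, 293. ]), 0.84)]
wrist keeper_knob []
[320.30544905 363.10801114]
[331.91975912 212.98993175]
```

View pics/v7.png

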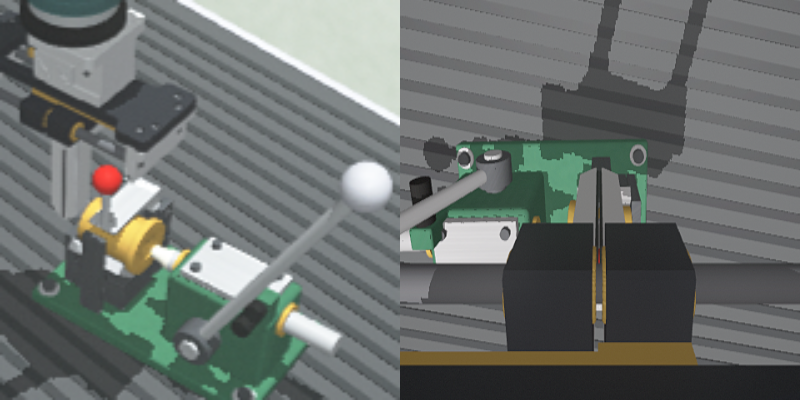

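The lever stayed home after release. The red knob shows through the finger slit in the wrist view, so the fingers are lined up with it. Next: lower and push.

Emit:
arm_command:
  rows:
    - [0, 1.5, 6, 0, 1]
    - [0, 0, 7, 0, 1]
    - [-9, 0, 0, 0, 1]
    - [-9, 0, 0, 0, 1]
    - [-7, 0, 0, 0, 1]
    - [-5, 0, 0, 0, 1]
    - [0, 0, 0, 0, 1]

```text
clock: 13.75
position: [0.5255, 0.0182, 0.1486]
ee_rot: [0.0, -0.078, 0.997, -0.0]
force: [-0.8, -0.8, -0.1]
grip_width: 0.0005
grasp_force: 0.0
```

Emit:
arm_command:
  rows:
    - [-5, 0, -2.5, 0, 1]
    - [-5, 0, -4, 0, 1]
    - [-5, 0, -3.5, 0, 1]
    - [-5, 0, -3, 0, 1]
    - [-5, 0, -2.5, 0, 1]
    - [0, 0, 0, 0, 1]

```text
clock: 14.35
position: [0.5506, 0.022, 0.1646]
ee_rot: [0.001, -0.078, 0.997, -0.0]
force: [0.8, -0.8, -0.4]
grip_width: 0.0004
grasp_force: 0.1
```

```bash
python3 m.py k;  python3 - <<'E'
import cv2,numpy as np
a=cv2.imread("pics/k_side.png")[140:300,290:450];b=cv2.imread("pics/k_wrist.png")[120:480,80:560]
cv2.imwrite("pics/v8.png",np.hstack([cv2.resize(a,(400,400)),cv2.resize(b,(400,400))]))
E
```

```text
[-0.0202  0.1155  0.1638] [ 0.1067 -0.4802 -1.4121] 14.5
side lever_knob [(array([342.1, 232.2]), 0.47)]
side keeper_knob [(array([340.5, 220.1]), 0.73)]
side red px [342.8846 200.1923] 26
top lever_knob [(array([399.9, 215.5]), 0.93)]
top keeper_knob [(array([480.6, 224.7]), 0.64), (array([403.2, 211.8]), 0.47)]
wrist lever_knob [(array([107.3, 226. ]), 0.76)]
wrist keeper_knob [(array([321.8, 270.3]), 0.51)]
```

View pics/v8.png

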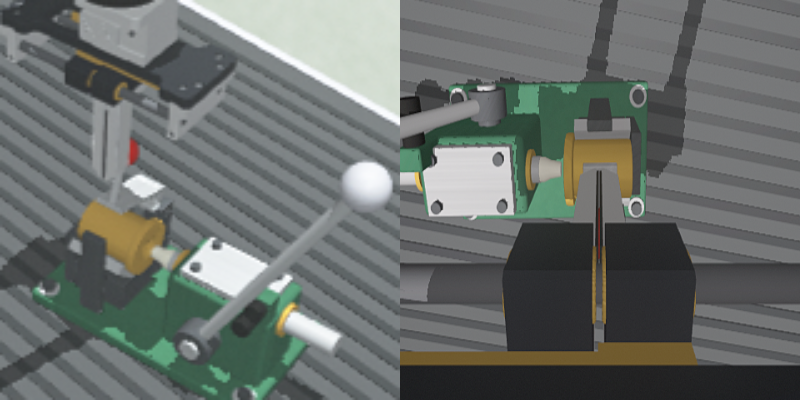

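The keeper is rising in front of the finger, with the red knob at about (343,200) in the side view and the gland still in its nest. I'll keep pushing.

Emit:
arm_command:
  rows:
    - [-5, 0, -2, 0, 1]
    - [-5, 0, -2, 0, 1]
    - [-5, 0, -1.5, 0, 1]
    - [-5, 0, -1.5, 0, 1]
    - [-5, 0, -1, 0, 1]
    - [-5, 0, -0.5, 0, 1]
    - [-5, 0, 0, 0, 1]
    - [-5, 0, 0, 0, 1]

```text
clock: 15.6
position: [0.5891, 0.0283, 0.1725]
ee_rot: [0.0, -0.078, 0.997, 0.0]
force: [-0.5, -0.4, 1.4]
grip_width: 0.0004
grasp_force: 0.5
```

Emit:
arm_command:
  rows:
    - [-5, 0, 0, 0, 1]
    - [-5, 0, 0, 0, 1]
    - [-5, 0, 0, 0, 1]
    - [-5, 0, 0, 0, 1]
    - [-5, 0, 0, 0, 1]
    - [0, 0, 0, 0, 1]
    - [0, 0, 0, 0, 1]

```text
clock: 16.3
position: [0.6132, 0.0319, 0.1722]
ee_rot: [-0.0, -0.078, 0.997, -0.0]
force: [-0.1, 0.2, -0.3]
grip_width: 0.0007
grasp_force: 0.0
```

```bash
python3 m.py l;  python3 - <<'E'
import cv2,numpy as np
a=cv2.imread("pics/l_side.png")[140:300,290:450];b=cv2.imread("pics/l_wrist.png")[120:480,80:560]
cv2.imwrite("pics/v9.png",np.hstack([cv2.resize(a,(400,400)),cv2.resize(b,(400,400))]))
E
```

```text
[0.0444 0.1156 0.1725] [ 0.748  -0.2161 -0.6195] 16.45
side lever_knob [(array([407.4, 240.9]), 0.76)]
side keeper_knob [(array([349.8, 211.5]), 0.55)]
side red px [362.5088 182.3158] 57
top lever_knob [(array([399.7, 216.9]), 0.89), (array([304. , 204.9]), 0.55)]
top keeper_knob [(array([304.8, 203.7]), 0.64)]
wrist lever_knob [(array([105.5, 131.7]), 0.62)]
wrist keeper_knob [(array([322.1, 251.7]), 0.75)]
```

View pics/v9.png

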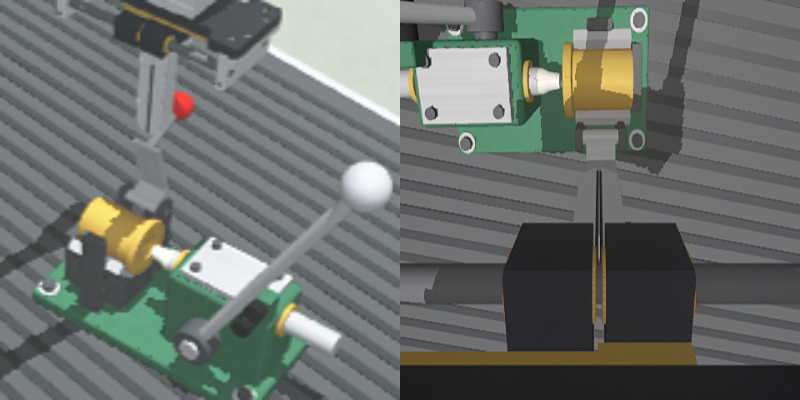

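The keeper stands past vertical with the red knob at about (362,182), still resting near the finger. I'll push it further over.

Emit:
arm_command:
  rows:
    - [-5, 0, 0, 0, 1]
    - [-5, 0, 1, 0, 1]
    - [-5, 0, 1.5, 0, 1]
    - [-5, 0, 2, 0, 1]
    - [-5, 0, 2, 0, 1]
    - [-5, 0, 2, 0, 1]
    - [0, 0, 0, 0, 1]
    - [0, 0, 0, 0, 1]

```text
clock: 17.55
position: [0.6429, 0.0367, 0.1638]
ee_rot: [-0.0, -0.078, 0.997, 0.0]
force: [-0.5, 0.3, -1.1]
grip_width: 0.0002
grasp_force: 0.0
```

```bash
python3 m.py n;  python3 - <<'E'
from h import *
p=viewer.camera("side");T=toolT(.5868,-.0891,.1536)
for q in (1.,1.2,1.4,1.6,1.8,2.0):
    a=np.arctan2(.07,-.062)-q;print(q,proj(p,W(T,np.array([.04+.0935*np.cos(a),.115,.088+.0935*np.sin(a)]))).round(1),.04+.0935*np.cos(a),.088+.0935*np.sin(a))
E
```

```text
[0.0746 0.1157 0.1642] [ 0.1816 -0.8972  1.0794] 17.7
side lever_knob [(array([409.4, 237.8]), 0.8)]
side keeper_knob [(array([355.6, 205.8]), 0.94)]
side red px [370.1111 191.5185] 54
top lever_knob [(array([401.8, 216.6]), 0.58)]
top keeper_knob [(array([300.8, 197.1]), 0.73)]
wrist lever_knob [(array([105.8,  80.4]), 0.68)]
wrist keeper_knob [(array([322.5, 237. ]), 0.77)]
wrist red px [318.5 337. ] 46
1.0 [356.2 185.1] 0.06540168367972315 0.1779833566068486
1.2 [360.5 183.7] 0.08277227443516796 0.17114314487462376
1.4 [364.1 183.9] 0.09843766958459982 0.16098827832961357
1.6 [366.9 185.5] 0.11177333925842395 0.14792359945543307
1.8 [368.8 188.6] 0.12224763238988418 0.1324699557708176
2.0 [369.9 192.9] 0.12944297196537255 0.11524343528268008
```

The red knob at (370,191.5) matches the fully open position (370,193), so I'll retract upward.

Emit:
arm_command:
  rows:
    - [0, 0, -10, 0, 1]
    - [0, 0, -30, 0, 1]
    - [0, 0, -40, 0, 1]
    - [20, 0, -20, 0, 1]
    - [40, 10, 0, 0, 1]
    - [40, 10, 0, 0, 1]
    - [40, 10, 0, 0, 1]
    - [40, 10, 0, 0, 1]

```text
clock: 18.85
position: [0.4575, 0.0485, 0.2649]
ee_rot: [0.001, -0.077, 0.997, -0.0]
force: [0.2, 0.8, 0.8]
grip_width: 0.0007
grasp_force: 0.0
```

Emit:
arm_command:
  rows:
    - [0, 40, 0, 0, 1]
    - [0, 40, 0, 0, 1]
    - [0, 40, 0, 0, 1]
    - [0, 30, 0, 0, 1]
    - [0, 0, 0, 0, 1]

```text
clock: 19.35
position: [0.4351, 0.1996, 0.265]
ee_rot: [0.001, -0.08, 0.997, 0.001]
force: [0.7, 0.2, -0.7]
grip_width: 0.0002
grasp_force: 0.0
```

```bash
python3 m.py o;  python3 - <<'E'
import cv2,numpy as np
a=cv2.imread("pics/o_side.png")[150:300,310:460];b=cv2.imread("pics/o_top.png")[140:300,260:420]
cv2.imwrite("pics/v10.png",np.hstack([cv2.resize(a,(400,400)),cv2.resize(b,(400,400))]))
E
```

```text
[-0.1055  0.3049  0.2645] [-0.6699 -0.0397 -0.2616] 19.5
side lever_knob [(array([407.9, 238.8]), 0.77)]
side keeper_knob [(array([355.1, 206.9]), 0.96), (array([368.4, 259.5]), 0.42)]
side red px [369.9024 192.2927] 41
top lever_knob [(array([403.8, 216. ]), 0.57)]
top keeper_knob [(array([300.3, 189.2]), 0.73)]
top red px [297.6562 163.1562] 64
wrist lever_knob [(array([ 55.4, 272.4]), 0.84)]
wrist keeper_knob [(array([153.8, 404.2]), 0.67)]
wrist red px [157.9197 426.7793] 299
```

View pics/v10.png

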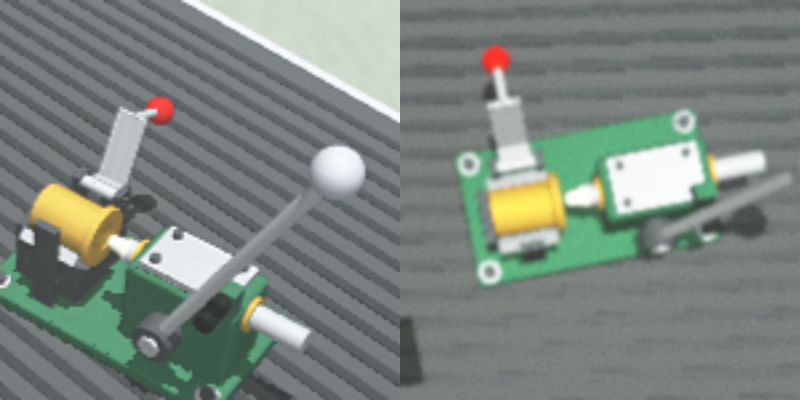

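Both views show the lever back, the keeper open and the gland in its nest. I'll do one numeric check, then hand in.

```bash
python3 - <<'E'
from h import *
s=shots("p",("side","top"),False);T=toolT(.5868,-.0891,.1536)
x,e=tri([(s["side"],(369.9,192.3)),(s["top"],(297.7,163.2))]);l=np.linalg.inv(T)@[*x,1];print(l,e,"q",np.arctan2(.07,-.062)-np.arctan2(l[2]-.088,l[0]-.04))
for q in (1.2,1.25,1.31): print(q,proj(s["side"],W(T,lev(q))),"obs 436.8 214.5")
q=np.arctan2(.07,-.062)-2.0;print(proj(s["top"],W(T,np.array([.04+.0935*np.cos(q),.115,.088+.0935*np.sin(q)]))))
if abs(l[2]-.115)<.012: print(order.job_done())
E
```

```text
[0.13170948 0.11765622 0.11399744 1.        ] [np.float64(0.001135554425242543), np.float64(0.0011355544252426508)] q 2.0194333539035623
1.2 [421.37313393 205.70919699] obs 436.8 214.5
1.25 [427.37511619 210.70838586] obs 436.8 214.5
1.31 [434.36194783 217.01651927] obs 436.8 214.5
[299.35732739 163.4283621 ]
the job is handed in; nothing more can be done
None
```

The job is handed in: the lever stands home against its back stop, the keeper lies fully open (measured 2.02 rad), the gland is still in its nest, and the barrel, tie rod and seal pick were not touched.

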